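# Click the pressure weight onto the cooker's vent pipe

### The arm

A 7-joint arm with a two-finger parallel gripper is mounted at the origin on a cart in front of the work surface, level with it; the furniture and walls round the work are solid. World frame = base frame: x ahead of the robot, y to its left, z up, the work surface at z = 0. Lengths are in mm, angles in rad, forces in N, time in s.
With the tool pointing down it reaches from about 400 to 875 mm from the base axis. Payload 19.3 kg.
Tool frame: the origin (TCP) lies at the very end of the fingers, on their centre line; the grasp point (between the pads) lies 19 mm behind it; z points along the fingers, y is the line along which they close (so a half turn about z gives the same grasp; the last joint's range is limited). The gripper opens to 85 mm and grips with 20 to 120 N. Pads are 22 mm wide; open, the fingers measure 114 mm over their backs; the gripper's body (76 mm by 85 mm) begins 54 mm behind the grasp point. The pads swing forward as they close: fully open they stand 13 mm farther back than shut.
Start: joints at [-1.248, 0.521, -0.036, 1.599, 0.021, 1.021, -0.113], TCP at [239.253, 577.384, 231.291] pointing down, gripper open.
Joint ranges: [-2.91, 2.91], [-0.3, 2.13], [-1.5, 1.42], [0.17, 2.43], [-1.26, 4.41], [0.16, 1.93], [-2.52, 2.52]. Speed limits (rad/s): [1.89, 1.89, 2.39, 2.39, 3.01, 3.01, 3.01].

### API

Orientations are given as a unit quaternion [x, y, z, w].
In Python, from rig import env gives the robot as it stands. The module is installed in compiled form; this text tells all that it offers.
- The arm moves only by the tool carry_out, never from a script. Its argument "increments" is a list of rows, each an object of numbers: "x", "y", "z": the shift along the tool's x, y, z in a scale on which 1.0 is 400 mm; "yaw": the turn about the tool's z in fractions of the full range, 1 being 180 degrees; "claw": the opening, from -1 (shut) to 1 (fully open). In form: [{"x": .., "y": .., "z": .., "yaw": .., "claw": ..}, ...]. A call has 1 to 5 rows; each row is the pose to reach, as a shift and turn from the pose commanded when the call began, along the tool's axes at that moment; what a row does not reach only later rows make up. A row lasts 1/8 s, in which the tool goes at most 62.5 mm and 10.7 degrees, less where a joint would pass 70% of its speed; a pose out of reach is approached as far as the arm can. A shift or turn number past 1, either way, is cut back to 1. A call with a gripper value outside its range is refused whole. The fingers move at their own pace and stop on an object; "newtons" is the grip in N (left out, the last holds). Time passes only in rows, so rows that repeat a pose let the fingers close. It gives the time, the measured TCP pose, the force, the opening and the grip force at its end, in the units of the state.
- env.get_state(): the state, without advancing time (a new reading comes with each control period).
- env.grab_frame(name): name is "scene" or "top" or "wrist"; returns (picture, depth): 480x640x3 uint8, red, green, blue; 480x640 float32, mm along the optical axis (not along the pixel's ray), 0 where there is no reading.
- env.camera_info(name): a dict with "K" (3x3 intrinsics, pixels), "k1" (the pictures are not rectified: a ray, as slopes to the right and down, at radius r is drawn at 1 + k1 r^2 times it, then the intrinsics apply), "R" (3x3) and "t" (3): a world point X has camera coordinates R X + t. Camera axes: x right, y down, z forward; pixel columns grow to the right and rows downward; lengths in mm; the calibration is good to about 2 mm. A picture is of the moment at which its call begins: read the wrist's pose just before it. camera_info takes no time and is no camera call; for the wrist camera it gives the pose at the moment of the call.
- env.close_job(): hands the job in; it is judged then, once.
The state is a dict: "time": time; "qpos": joint angles; "qvel": joint speeds; "joint_efforts": joint torques, N m; "tool_pos": TCP position; "orientation": TCP orientation; "ft_force": force on the tool from outside, world axes, zero at the start; "torque": the same for the moment, N m; "width": opening from 0.0 (shut) to 1.0 (fully open); "grip_force": force on a finger pad.
Only numpy, scipy, OpenCV 4.12 (cv2) and the standard library are available. Lean on these libraries where they do the work, as an engineer would, in place of code of your own. Each camera call takes 0.05 s, during which the arm holds its last target. There are 200 camera calls.

### The job

The pressure cooker is filled and locked and lacks only its pressure weight, the steel bell with the black knob that hangs on one of the drying rack's pegs. Lift the weight straight up off its peg, set it over the vent pipe in the middle of the cooker's lid and press it straight down, past the click of its spring catches, until it sits fully home on the brass seat. Do not let go: finish while still gripping the weight and pressing it down firmly on its seat (steady hand pressure, clearly more than its own weight, no brute force), and leave everything else where it stands.

Things in the scene. Friction and masses are not known exactly. Their poses are not given: they have to be found in the camera images.
- weight: pressure weight, 110 g, 50 mm tall: a round steel bell 32 mm across under a round black knob. It hangs upright, mouth down, over one of the drying rack's three pegs (which one changes), the end of its bore resting on the peg's tip. Origin: centre of the bore's mouth, in the plane of the bell's lower face; z up through the knob. Bore 16.4 mm wide, 28 mm deep, with a groove inside from 3 to 14 mm
- weight_knob (a point): middle of the weight's fluted black knob, the place to grip: round, 36 mm across, 19 mm tall; the point lies on the axis, 41 mm above the weight's origin and 9 mm below its top
- drying_rack: white drying rack 76 x 222 mm (x, y) with three upright round pegs at y = -80, 0 and +80 mm, 13 mm thick, flat tips 82 mm above the worktop; it does not move. Origin: centre of the underside, on the worktop; z up. The weight hangs with its origin 54 mm above the rack's origin and comes free once raised by 28 mm
- cooker: closed steel pressure cooker, 178 mm across, lid 114 mm high in the middle, standing firm (it does not move). Origin: centre of the underside, on the worktop; z up; long black handle along its -y out to 241 mm, up to 108 mm high; short black loop handle along +y. The vent pipe stands upright on its axis; a red-tipped valve, 122 mm high, stands 53 mm from the axis
- vent_seat: brass seat, 27 mm across, round the foot of the vent pipe; the weight's lower face rests on it when home, the two origins then within 1 mm. Origin: on the pipe's axis in the plane of the seat's top, 126 mm above the worktop; z up. The steel pipe is 14 mm thick
- vent_tip (a point): tip of the vent pipe, 25 mm above the seat; the pipe tapers over its last 8 mm to 6 mm. Four small spring catches stick out of the pipe lower down: the weight's lower face meets them about 11 mm above the seat, needs a push of 10 to 15 N to pass; from about 8 mm on the force falls, almost to nothing 3 mm above the seat, where the weight has clicked on, and rises again hard on the seat
- measuring_cup: small plain steel measuring cup, 38 mm across, 40 mm tall, upside down on another peg; leave it alone. Origin: centre of its mouth (lower end)
- bottle_nozzle: white plastic cone-shaped nozzle top of a sauce bottle, 34 mm across, 55 mm tall, on another peg; leave it alone. Origin: centre of its lower end
- timer: round dark wind-up kitchen timer, 60 mm across, 25 mm high, on the front of the worktop at the left; leave it alone. Origin: centre of its underside
- spice_box: round flat white tin, 62 mm across, 25 mm high, on the front of the worktop at the left; leave it alone. Origin: centre of its underside
- teaspoon: teaspoon with a black handle, 137 mm long, on the front of the worktop at the right; leave it alone. Origin: its middle, at the underside
- fork_b: fork with a black handle, 193 mm long, on the front of the worktop at the left; leave it alone. Origin: its middle, at the underside
Mind the look-alikes: they are no part of the job. Leave any turquoise look-alike of the weight alone.

How it is judged (in metres and radians):
On the way, in this order (a step that is already met when the one before it is completed fails the run):
1. the weight is lifted up clear of its peg, held by the fingers and touching nothing of the rack (z of weight in the frame of drying_rack above 0.085 m and contact force between weight and drying_rack below 0.05 N and contact force between the fingers and weight above 1 N), for 0.2 s.
2. the weight has snapped past the catches and sits home on the vent seat (z of weight in the frame of vent_seat below 0.0025 m and horizontal distance between weight and vent_seat below 0.003 m and angle between the z axis of weight and the z axis of vent_seat, either way round below 0.08 rad), for 0.1 s.
At the end, for the whole second after the job is handed in: The weight sits home on the vent seat (its lower face within 2.5 mm of the seat, within 3 mm of the pipe's axis, upright within 0.08 rad) and at rest, the fingers still hold it (more than 3 N) and press it on the seat with 4 to 60 N (all of step 2 and contact force between weight and vent_seat between 4 and 60 N and contact force between the fingers and weight above 3 N and linear speed of weight below 0.02 m/s); the arm keeps its last pose, push and grip.
It fails at once if the weight is rammed onto the seat with more than 90 N (contact force between weight and vent_seat above 90 N).
It fails at once if another thing on the rack or worktop is moved by more than 2 cm (distance of any of measuring_cup, bottle_nozzle, timer, spice_box, teaspoon, fork_b from where it was at the start of the episode above 0.02 m).
It also fails if it takes over 40 s, if anything falls off the work surface, if the arm or the gripper's body presses on something with over 40 N, if the wrist force passes 120 N, or if a joint passes its speed limit or range.

## Working session

There is one attempt and no reset: what is moved stays moved. The work goes in short steps, Python scripts to look and compute and a tool call to move; the robot and the scene stay as the last step left them, time stands still between calls to the robot, and variables do not carry over. Pictures are saved under pics/ and viewed, at most 10 in all, crops included, and the job is handed in when it is done.

Besides the shell and the picture viewer there is one more tool, called as name([rows], argument=value, ...), one row to a line, values as JSON. carry_out: Moves the arm, as the interface text tells. Its arguments: {"type":"object","properties":{"increments":{"type":"array"},"newtons":{"type":"number"}},"required":["increments"]}

```bash
mkdir -p pics; cat > h.py <<'E'
import numpy as np, cv2
from rig import env
def cam(n):
    c=env.camera_info(n); return {k:np.array(v) if k!='k1' else v for k,v in c.items()}
def pts(c,uv,d):
    uv=np.atleast_2d(uv).astype(float); K=c['K']
    n=cv2.undistortPoints(uv.reshape(-1,1,2),K,np.array([c['k1'],0,0,0.])).reshape(-1,2)
    P=np.c_[n,np.ones(len(n))]
    if d is None: return P@c['R']           # ray dirs in world
    return (P*np.ravel(d)[:,None]-c['t'])@c['R']
def center(c): return -c['R'].T@c['t']
def onplane(c,uv,z):
    D=pts(c,uv,None); o=center(c); return o+D*((z-o[2])/D[:,2])[:,None]
def cloud(c,d):
    v,u=np.nonzero(d>0); return np.c_[u,v],pts(c,np.c_[u,v],d[v,u])
E
python3 - <<'E'
from h import *
s=env.get_state();print(s)
for n in("scene","top"):
    c=cam(n);p,d=env.grab_frame(n);np.savez('%s.npz'%n,p=p,d=d,**c)
    cv2.imwrite('pics/%s0.png'%n,p[...,::-1]);print(n,center(c),c['R'],c['K'],c['k1'])
E
```

```text
{'time': 0.0, 'qpos': array([-1.2482066 ,  0.52202524, -0.03636608,  1.60001592,  0.02121401,
        1.02108153, -0.11277176]), 'qvel': array([ 1.76980935e-05,  8.18551279e-04,  4.30896193e-04, -1.29709576e-03,
       -7.33429650e-04,  2.91633659e-04, -2.50649779e-04]), 'joint_efforts': array([ 4.26989072e-04, -9.27107978e+01,  1.98019713e+00, -3.69934380e+01,
        1.78370951e-02,  8.31448036e-03,  4.57472652e-06]), 'tool_pos': array([239.11617977, 577.08142564, 230.71546645]), 'orientation': array([ 1.95105672e-01,  9.80782060e-01, -5.67332352e-04, -7.50757856e-05]), 'ft_force': array([-0.67759853,  0.42635313,  0.26971603]), 'torque': array([-0.02776836,  0.0055354 ,  0.03980224]), 'grip_force': 0.0, 'width': 1.0004221935655413}
scene [-191.57792194  928.18359548  970.14120546] [[-0.79612775 -0.60490973 -0.01627354]
 [-0.35845227  0.49308821 -0.7927017 ]
 [ 0.48753726 -0.62525853 -0.60939248]] [[539.0838343    0.         316.97870115]
 [  0.         539.0838343  241.08462541]
 [  0.           0.           1.        ]] -0.0798449550559102
top [-334.53775667  246.66136774 1468.23102787] [[-0.2412354  -0.97036699  0.01390646]
 [-0.8133597   0.19434471 -0.54833942]
 [ 0.52938783 -0.14358983 -0.83614023]] [[623.3699356    0.         322.63413884]
 [  0.         623.3699356  234.67387382]
 [  0.           0.           1.        ]] -0.13038494065695433
```

View pics/scene0.png

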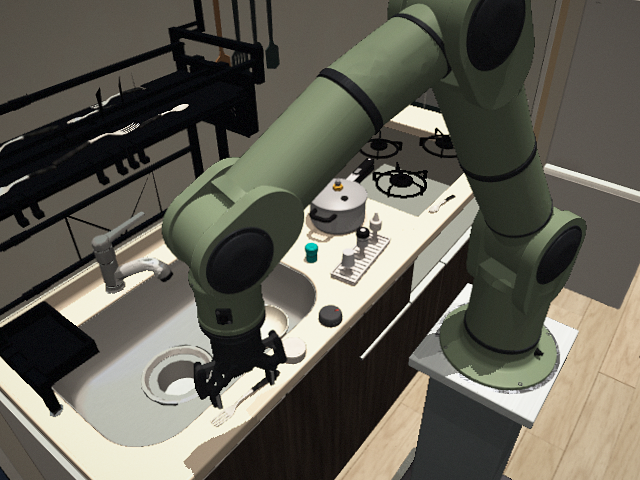

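View pics/top0.png

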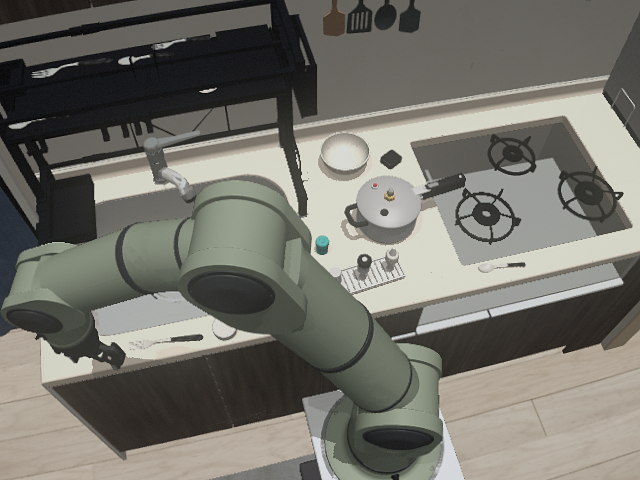

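Scene view: the black-knobbed weight is on the middle peg at about (363,233), the cooker vent at (338,186), and the turquoise decoy at (312,252). In the top view the knob is at (364,261) and the vent at (390,196). Next I measure these from the depth data.

```bash
python3 - <<'E'
from h import *
out=[]
for n,kn,ve in(("scene",(363,233),(338,187)),("top",(364,261),(390,196))):
    f=np.load(n+'.npz');c={k:(f[k] if k!='k1' else float(f[k])) for k in('K','k1','R','t')}
    p,d=f['p'],f['d']
    print(n,'knob',pts(c,kn,d[kn[1],kn[0]]),'vent',pts(c,ve,d[ve[1],ve[0]]))
    uv,P=cloud(c,d)
    k0=pts(c,kn,d[kn[1],kn[0]])[0]; v0=pts(c,ve,d[ve[1],ve[0]])[0]
    m=(np.hypot(*(P-k0)[:,:2].T)<30)&(P[:,2]>86)&(P[:,2]<115)
    dark=p[uv[:,1],uv[:,0]].max(1)<70
    q=P[m&dark];print('dark knob',len(q),q.min(0),q.max(0),q.mean(0))
    q=P[m&dark&(P[:,2]>100)];print('knob top',len(q),q.mean(0),q.min(0),q.max(0))
    m=(np.hypot(*(P-v0)[:,:2].T)<30)&(P[:,2]>127)
    q=P[m];print('pipe',len(q),q.mean(0),q.min(0),q.max(0))
    # lid circle: cooker points
    m=(np.hypot(*(P-v0)[:,:2].T)<110)&(P[:,2]>60)
    q=P[m];print('cooker',len(q),q.min(0),q.max(0))
    x,y=ve;cv2.imwrite('pics/c_%s.png'%n,cv2.resize(p[y-50:y+100,x-75:x+75,::-1],None,fx=4,fy=4,interpolation=cv2.INTER_NEAREST))
a=np.hstack([cv2.imread('pics/c_scene.png'),cv2.imread('pics/c_top.png')]);cv2.imwrite('pics/c1.png',cv2.resize(a,(800,400)))
E
```

```text
scene knob [[424.91242566 -64.69085669 101.23263325]] vent [[ 592.75507479 -184.12275206  125.34209442]]
dark knob 108 [412.30043691 -86.13882654  87.02169527] [447.82024373 -46.85778462 106.80903969] [427.20653078 -63.61268674  99.62785209]
knob top 63 [429.75516674 -66.40526101 103.13102359] [414.03786886 -86.13882654 100.17025255] [447.82024373 -48.94138125 106.80903969]
pipe 45 [ 597.50276281 -186.23404293  138.53820969] [ 585.48928124 -198.1915686   127.22313719] [ 606.77401804 -172.90245915  152.51743926]
cooker 1824 [ 509.89706058 -291.29657247   60.06826614] [662.87191986 -75.54652951 152.51743926]
top knob [[427.48130428 -71.22976545 102.62295083]] vent [[ 595.23484728 -191.08809117  124.26712539]]
dark knob 40 [414.53555558 -88.03524694  89.61226566] [447.052752   -55.83181578 112.13718256] [425.89303776 -70.42536717 100.19007327]
knob top 22 [430.74808016 -71.07808744 104.42381413] [414.63537521 -88.03524694 100.16577102] [443.9762114  -55.83181578 112.13718256]
pipe 58 [ 596.69043489 -189.48100845  137.95305606] [ 586.46462359 -203.49576436  127.46522421] [ 610.70250305 -176.88601265  153.694883  ]
cooker 3168 [ 507.65558219 -300.1952866    60.00939936] [688.41951209 -82.27970204 153.694883  ]
```

View pics/c1.png

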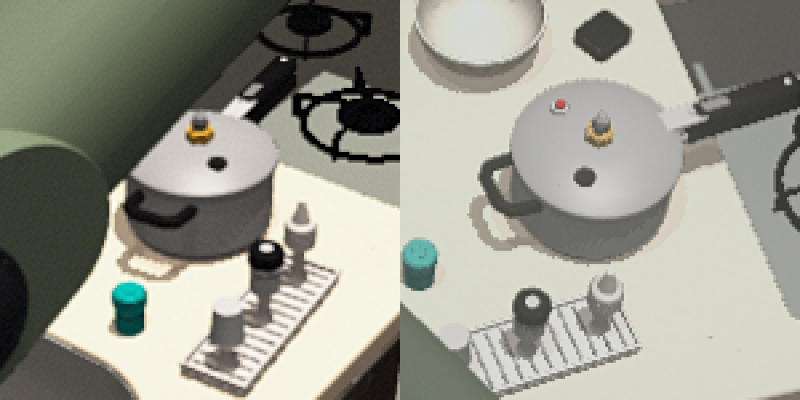

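```bash
python3 - <<'E'
from h import *
for n,L in(("scene",[(348,254),(375,218),(375,224)]),("top",[(None),(392,251),(391,256)])):
    f=np.load(n+'.npz');c={k:(f[k] if k!='k1' else float(f[k])) for k in('K','k1','R','t')}
    p,d=f['p'],f['d']
    for q in L:
        if q: print(n,q,pts(c,q,d[q[1],q[0]]))
    uv,P=cloud(c,d)
    col=p[uv[:,1],uv[:,0]].astype(int)
    m=(np.hypot(P[:,0]-428,P[:,1]+68)<150)&(P[:,2]>6)&(P[:,2]<40)
    q=P[m][:,:2].astype(np.float32);print(n,len(q),cv2.minAreaRect(q),np.median(P[m][:,2]))
R=2*np.outer(*[np.array([.195106,.980782])]*2)-np.eye(2)
for t in((480,100),(435,-68)): print(R.T@(np.array(t)-[239.1,577.1]))
E
```

```text
scene (348, 254) [[418.84930545  14.5415839   83.18538897]]
scene (375, 218) [[ 437.21256049 -144.46952912  100.10012097]]
scene (375, 224) [[ 432.94036729 -139.15480036   84.31443549]]
scene 1517 ((451.50140380859375, -69.66178894042969), (222.44056701660156, 260.6558837890625), 11.653520584106445) 13.854831356747402
top (392, 251) [[ 436.37224994 -148.52600289  108.00940646]]
top (391, 256) [[ 434.85082164 -147.79904078   85.94975002]]
top 1710 ((452.3421630859375, -108.52188110351562), (283.9496154785156, 198.50222778320312), 24.6173152923584) 13.542263736394368
[-405.15195932 -348.58124594]
[-427.87369911 -521.01292609]
```

Careful with the scale: shifts go in shares of 400 mm and turns go in shares of 180 degrees. That gives: -228 mm / 400 = -0.57, -193 mm / 400 = -0.4825, 38 degrees / 180 = 0.2111.

carry_out([
  {"x": -0.1125, "y": -0.095, "z": -0.0125, "yaw": 0.0333, "claw": 1},
  {"x": -0.225, "y": -0.19, "z": -0.025, "yaw": 0.0778, "claw": 1},
  {"x": -0.34, "y": -0.2875, "z": -0.0375, "yaw": 0.1222, "claw": 1},
  {"x": -0.455, "y": -0.385, "z": -0.05, "yaw": 0.1667, "claw": 1},
  {"x": -0.57, "y": -0.4825, "z": -0.05, "yaw": 0.2111, "claw": 1},
])

```text
time: 0.72
tool_pos: [376.7, 310.0, 251.6]
orientation: [0.506, 0.863, 0.0, 0.0]
ft_force: [0.7, 0.2, -0.3]
width: 1.0
grip_force: 0.0
```

```bash
cat > st.py <<'E'
from h import *
from scipy.spatial.transform import Rotation as Ro
import sys
def go(t,ang=None):
    s=env.get_state();R=Ro.from_quat(s['orientation']).as_matrix()
    print('t',round(s['time'],2),s['tool_pos'].round(1),'yang',np.degrees(np.arctan2(R[1,1],R[0,1])).round(2),'zax',R[:,2].round(4),'F',s['ft_force'].round(1),'w',round(s['width'],3),'g',round(s['grip_force'],1),'q7',round(s['qpos'][6],2))
    if t is not None: print('shift',(R.T@(np.array(t)-s['tool_pos'])).round(1))
if __name__=='__main__': go([float(a) for a in sys.argv[1:4]] if len(sys.argv)>3 else None)
E
python3 st.py 450 -20 240
```

```text
t 0.72 [376.7 310.  251.6] yang 29.23 zax [ 4.e-04  5.e-04 -1.e+00] F [ 0.7  0.2 -0.3] w 1.0 g 0.0 q7 -0.24
shift [-323.8  -97.2   11.4]
```

To row units: -285 mm / 400 = -0.7125, -230 mm / 400 = -0.575, 23 degrees / 180 = 0.1278.

carry_out([
  {"x": -0.145, "y": -0.045, "yaw": 0.0278},
  {"x": -0.29, "y": -0.09, "yaw": 0.0556},
  {"x": -0.435, "y": -0.135, "yaw": 0.0833},
  {"x": -0.575, "y": -0.1775, "yaw": 0.1111},
  {"x": -0.7125, "y": -0.2175, "yaw": 0.1278},
])

```text
$.increments[0]: bad value
```

```bash
python3 - <<'E'
from h import *
import st
st.go((425,-68,200))
c=cam('wrist');p,d=env.grab_frame('wrist');np.savez('w1.npz',p=p,d=d,**c)
print(center(c),c['R'].round(3),c['K'][0,0])
cv2.imwrite('pics/w1.png',p[...,::-1])
E
```

```text
t 0.72 [376.7 310.  251.6] yang 29.23 zax [ 4.e-04  5.e-04 -1.e+00] F [ 0.7  0.2 -0.3] w 1.0 g 0.0 q7 -0.24
shift [-353.5 -142.4   51.4]
[341.39441656 372.60564256 393.40537545] [[ 0.872  0.489  0.002]
 [ 0.469 -0.838  0.278]
 [ 0.137 -0.242 -0.961]] 341.0359836868526
```

View pics/w1.png

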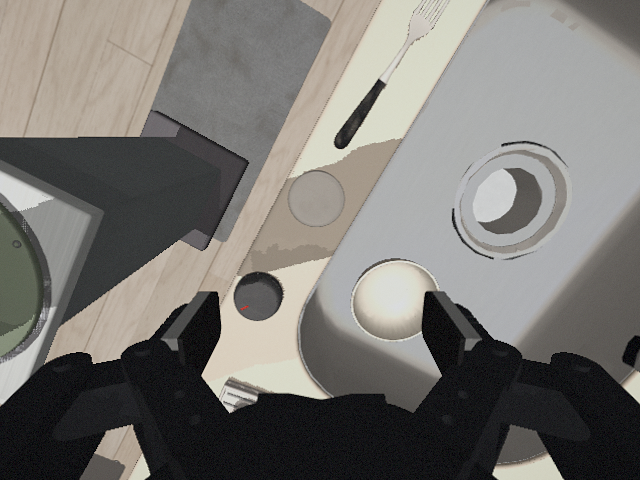

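The wrist picture shows the sink, the timer at (259,296), and the rack only at the bottom edge at (240,395). The move was refused because rows need every field.

To row units: -285 mm / 400 = -0.7125, -230 mm / 400 = -0.575, 23 degrees / 180 = 0.1278.

carry_out([
  {"x": -0.145, "y": -0.045, "z": 0, "yaw": 0.0278, "claw": 1},
  {"x": -0.29, "y": -0.09, "z": 0, "yaw": 0.0556, "claw": 1},
  {"x": -0.435, "y": -0.135, "z": 0, "yaw": 0.0833, "claw": 1},
  {"x": -0.575, "y": -0.1775, "z": 0, "yaw": 0.1111, "claw": 1},
  {"x": -0.7125, "y": -0.2175, "z": 0, "yaw": 0.1278, "claw": 1},
])

```text
time: 1.4
tool_pos: [440.6, 19.1, 251.4]
orientation: [0.667, 0.745, 0.0, 0.0]
ft_force: [1.0, 1.5, -0.0]
width: 1.003
grip_force: 0.0
```

```bash
python3 st.py 440 -120 251
```

```text
t 1.4 [440.6  19.1 251.4] yang 6.38 zax [ 2.e-04  2.e-04 -1.e+00] F [ 1.   1.5 -0. ] w 1.003 g 0.0 q7 0.06
shift [-138.2  -16.1    0.4]
```

To row units: -138 mm / 400 = -0.345, -110 mm / 400 = -0.275.

carry_out([
  {"x": -0.1375, "y": -0.015, "z": 0, "yaw": 0, "claw": 1},
  {"x": -0.275, "y": -0.03, "z": 0, "yaw": 0, "claw": 1},
  {"x": -0.345, "y": -0.04, "z": 0, "yaw": 0, "claw": 1},
  {"x": -0.345, "y": -0.04, "z": 0, "yaw": 0, "claw": 1},
])

```text
time: 1.9
tool_pos: [439.9, -119.9, 251.2]
orientation: [0.667, 0.745, -0.0, 0.0]
ft_force: [0.2, 0.1, 0.6]
width: 0.997
grip_force: 0.0
```

```bash
python3 - <<'E'
from h import *
import st
st.go((428,-68,150))
c=cam('wrist');p,d=env.grab_frame('wrist');np.savez('w2.npz',p=p,d=d,**c)
print(center(c))
cv2.imwrite('pics/w2.png',p[...,::-1])
uv,P=cloud(c,d)
col=p[uv[:,1],uv[:,0]]
m=(np.hypot(P[:,0]-428,P[:,1]+68)<35)&(P[:,2]>84)&(P[:,2]<115)
q=P[m];print(len(q),q.min(0),q.max(0))
q=q[q[:,2]>100];print('top',len(q),q.mean(0),cv2.minEnclosingCircle(q[:,:2].astype(np.float32)))
E
```

```text
t 1.9 [ 439.9 -119.9  251.2] yang 6.3 zax [-3.e-04 -5.e-04 -1.e+00] F [0.2 0.1 0.6] w 0.997 g 0.0 q7 0.41
shift [ 52.9  -6.1 101.2]
[431.49989489 -48.56995552 392.96611297]
1491 [414.42951515 -88.91082937  90.66150827] [450.79025753 -52.29280915 106.04463098]
top 1425 [432.58639338 -69.96129137 102.87188058] ((432.5911560058594, -70.49209594726562), 18.621173858642578)
```

View pics/w2.png

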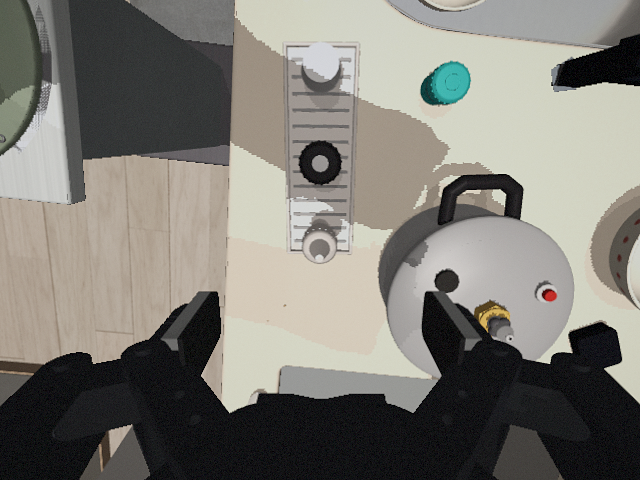

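Wrist view: the knob is at (320,162), with the cup at (321,62) and the nozzle at (319,245). The rack is aligned with the tool. The vent is at (500,330). Depth puts the knob at (432.6, -70.3), so I go above it.

```bash
python3 st.py 432.6 -70.3 150
```

```text
t 1.95 [ 440.  -118.4  251.1] yang 6.4 zax [-5.e-04 -0.e+00 -1.e+00] F [-0.5  0.8 -0. ] w 1.001 g 0.0 q7 0.41
shift [ 48.7  -2.  101.1]
```

To row units: 101 mm / 400 = 0.2525, 60 mm / 400 = 0.15.

carry_out([
  {"x": 0.075, "y": -0.0025, "z": 0.05, "yaw": 0, "claw": 1},
  {"x": 0.12, "y": -0.005, "z": 0.15, "yaw": 0, "claw": 1},
  {"x": 0.12, "y": -0.005, "z": 0.2525, "yaw": 0, "claw": 1},
  {"x": 0.12, "y": -0.005, "z": 0.2525, "yaw": 0, "claw": 1},
])

```text
time: 2.45
tool_pos: [431.5, -69.6, 148.8]
orientation: [0.665, 0.747, -0.002, -0.002]
ft_force: [0.2, 0.4, 0.3]
width: 0.995
grip_force: 0.0
```

```bash
python3 - <<'E'
from h import *
import st
for n in('wrist','scene'):
    c=cam(n);p,d=env.grab_frame(n)
    st.go((432.6,-70.3,76))
    uv,P=cloud(c,d)
    m=(np.hypot(P[:,0]-432,P[:,1]+70)<25)&(P[:,2]>84)&(P[:,2]<108)
    q=P[m];print(n,len(q),len(q) and (q.min(0),q.max(0)))
    if n=='wrist': cv2.imwrite('pics/w3.png',p[...,::-1])
E
```

```text
t 2.5 [432.5 -70.1 150.3] yang 6.53 zax [-2.1e-03 -2.0e-04 -1.0e+00] F [ 0.5 -0.8 -0.1] w 0.999 g 0.0 q7 0.4
shift [-0.3  0.2 74.3]
wrist 3039 (array([414.06584799, -88.92186189,  85.46231281]), array([451.42691803, -51.70578513, 105.95070733]))
t 2.55 [433.2 -70.3 151.2] yang 6.51 zax [-0.e+00 -1.e-04 -1.e+00] F [-0.6 -0.   1.2] w 1.002 g 0.0 q7 0.4
shift [ 0.1 -0.6 75.2]
scene 145 (array([413.36564841, -84.55079822,  84.61736146]), array([448.89593191, -50.14186826, 107.67604936]))
```

View pics/w3.png

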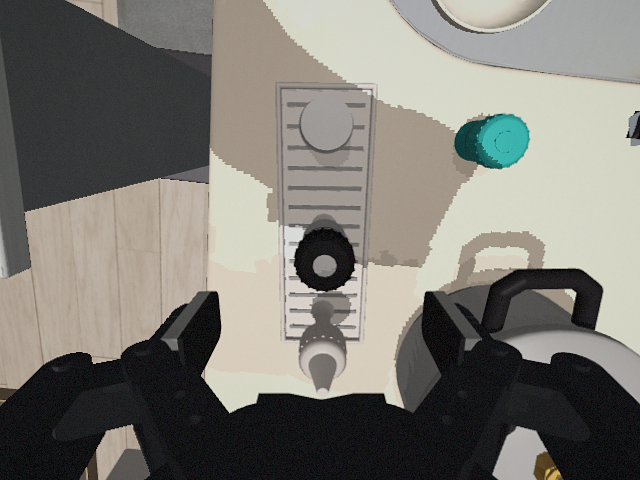

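The knob at (325,260) is centred between the fingers, and the cup and nozzle are clear. I descend and grip.

To row units: 76 mm / 400 = 0.19, 58 mm / 400 = 0.145.

carry_out([
  {"x": 0, "y": 0, "z": 0.075, "yaw": 0, "claw": 1},
  {"x": 0, "y": 0, "z": 0.145, "yaw": 0, "claw": 1},
  {"x": 0, "y": 0, "z": 0.19, "yaw": 0, "claw": 1},
  {"x": 0, "y": 0, "z": 0.19, "yaw": 0, "claw": 1},
  {"x": 0, "y": 0, "z": 0.19, "yaw": 0, "claw": 0.3},
], newtons=60)

```text
time: 3.18
tool_pos: [433.8, -70.5, 75.7]
orientation: [0.666, 0.746, 0.001, 0.001]
ft_force: [-0.2, -0.4, 0.3]
width: 0.814
grip_force: 0.0
```

carry_out([
  {"x": 0, "y": 0, "z": 0, "yaw": 0, "claw": -1},
  {"x": 0, "y": 0, "z": 0, "yaw": 0, "claw": -1},
  {"x": 0, "y": 0, "z": 0, "yaw": 0, "claw": -1},
  {"x": 0, "y": 0, "z": 0, "yaw": 0, "claw": -1},
], newtons=60)

```text
time: 3.68
tool_pos: [433.3, -70.5, 75.1]
orientation: [0.666, 0.746, 0.001, 0.0]
ft_force: [-3.0, 0.9, 17.8]
width: 0.404
grip_force: 57.8
```

```bash
python3 st.py
```

```text
t 3.67 [433.3 -70.5  75.1] yang 6.49 zax [ 1.2e-03  3.0e-04 -1.0e+00] F [-3.   0.9 17.8] w 0.404 g 57.8 q7 0.5
```

To row units: -130 mm / 400 = -0.325, -115 mm / 400 = -0.2875.

carry_out([
  {"x": 0, "y": 0, "z": -0.05, "yaw": 0, "claw": -1},
  {"x": 0, "y": 0, "z": -0.1125, "yaw": 0, "claw": -1},
  {"x": 0, "y": 0, "z": -0.2, "yaw": 0, "claw": -1},
  {"x": 0, "y": 0, "z": -0.2875, "yaw": 0, "claw": -1},
  {"x": 0, "y": 0, "z": -0.325, "yaw": 0, "claw": -1},
], newtons=70)

```text
time: 4.3
tool_pos: [433.3, -70.6, 206.2]
orientation: [0.666, 0.746, 0.001, 0.001]
ft_force: [-0.0, -0.2, -1.2]
width: 0.398
grip_force: 69.7
```

carry_out([
  {"x": 0, "y": 0, "z": 0, "yaw": 0, "claw": -1},
  {"x": 0, "y": 0, "z": 0, "yaw": 0, "claw": -1},
])

```text
time: 4.55
tool_pos: [432.5, -70.4, 203.7]
orientation: [0.666, 0.746, -0.0, -0.0]
ft_force: [0.5, 0.1, -1.0]
width: 0.398
grip_force: 69.7
```

```bash
python3 - <<'E'
from h import *
import st
st.go((597,-188,205))
for n in('top','scene','wrist'):
    c=cam(n);p,d=env.grab_frame(n); np.savez('a_%s.npz'%n,p=p,d=d,**c)
    uv,P=cloud(c,d)
    m=(np.hypot(P[:,0]-597,P[:,1]+188)<16)&(P[:,2]>135)&(P[:,2]<165)
    q=P[m];print(n,len(q),len(q) and (q.mean(0),q.min(0),q.max(0)))
    if n!='top':cv2.imwrite('pics/a_%s.png'%n,p[...,::-1])
a,b=cv2.imread('pics/a_scene.png')[100:340,240:480],cv2.imread('pics/a_wrist.png')
cv2.imwrite('pics/a.png',np.hstack([cv2.resize(a,(400,400)),cv2.resize(b,(400,400))]))
E
```

```text
t 4.55 [432.5 -70.4 203.7] yang 6.5 zax [-8.e-04  0.e+00 -1.e+00] F [ 0.5  0.1 -1. ] w 0.398 g 69.7 q7 0.35
shift [-135.4  150.1   -1.4]
top 0 0
scene 31 (array([ 598.60569419, -186.40921517,  142.02625937]), array([ 591.13572924, -194.71472851,  135.4367127 ]), array([ 604.99577957, -176.63650433,  152.99786145]))
wrist 0 0
```

View pics/a.png

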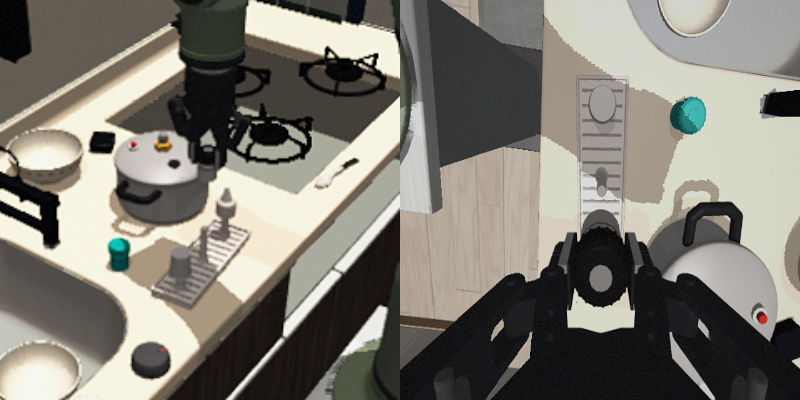

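The weight is held and the middle peg is now empty. The cooker vent is at about (162,140) in the left panel. Next I put the wrist camera over the vent and measure it closely.

To row units: -190 mm / 400 = -0.475, 150 mm / 400 = 0.375.

carry_out([
  {"x": -0.095, "y": 0.075, "z": 0, "yaw": 0, "claw": -1},
  {"x": -0.2, "y": 0.155, "z": -0.0125, "yaw": 0, "claw": -1},
  {"x": -0.305, "y": 0.2375, "z": -0.0125, "yaw": 0, "claw": -1},
  {"x": -0.41, "y": 0.32, "z": -0.0125, "yaw": 0, "claw": -1},
  {"x": -0.475, "y": 0.375, "z": -0.0125, "yaw": 0, "claw": -1},
])

```text
time: 5.32
tool_pos: [604.1, -244.4, 208.0]
orientation: [0.666, 0.746, -0.001, -0.0]
ft_force: [0.0, 1.0, -1.6]
width: 0.401
grip_force: 69.9
```

carry_out([
  {"x": 0, "y": 0, "z": 0, "yaw": 0, "claw": -1},
  {"x": 0, "y": 0, "z": 0, "yaw": 0, "claw": -1},
])

```text
time: 5.58
tool_pos: [602.8, -242.1, 208.4]
orientation: [0.666, 0.746, -0.0, -0.001]
ft_force: [-0.7, 0.1, -1.1]
width: 0.399
grip_force: 70.0
```

```bash
python3 - <<'E'
from h import *
import st
st.go((597,-188,205))
c=cam('wrist');p,d=env.grab_frame('wrist'); np.savez('b.npz',p=p,d=d,**c)
uv,P=cloud(c,d); col=p[uv[:,1],uv[:,0]]
m=(np.hypot(P[:,0]-597,P[:,1]+188)<18)&(P[:,2]<165)
for a,b in((122,129),(129,140),(140,160),(148,160)):
    q=P[m&(P[:,2]>a)&(P[:,2]<b)];print(a,b,len(q),len(q) and (q.mean(0).round(1),q.min(0).round(1),q.max(0).round(1)))
h=cv2.cvtColor(p,cv2.COLOR_RGB2HSV); br=cv2.inRange(h,(12,110,60),(32,255,255))
k,l,s,ce=cv2.connectedComponentsWithStats(br); i=1+np.argmax(s[1:,4]);print('brass',s[i],onplane(c,ce[i],126),k)
q=onplane(c,np.argwhere(l==i)[:,::-1],126);print(cv2.minEnclosingCircle(q[:,:2].astype(np.float32)))
cv2.imwrite('pics/b.png',p[...,::-1])
E
```

```text
t 5.58 [ 602.8 -242.1  208.4] yang 6.48 zax [-1.5e-03  5.0e-04 -1.0e+00] F [-0.7  0.1 -1.1] w 0.399 g 70.0 q7 0.66
shift [54.4  0.4  3.5]
122 129 800 (array([ 600.3, -187.6,  124.8]), array([ 586.5, -203.6,  122.1]), array([ 614.5, -173.6,  127.6]))
129 140 253 (array([ 600.1, -187.2,  135.4]), array([ 591.5, -197.6,  131.8]), array([ 609.4, -179.9,  139. ]))
140 160 429 (array([ 600.4, -188.2,  146.5]), array([ 593.7, -195.6,  140.4]), array([ 607.4, -181.7,  152. ]))
148 160 153 (array([ 600.5, -188.6,  149.7]), array([ 596.7, -193. ,  148. ]), array([ 604.6, -184.8,  152. ]))
brass [308 141  41  48 812] [[ 600.42285356 -187.5063219   126.        ]] 4
((600.66943359375, -188.34698486328125), 14.969386100769043)
```

View pics/b.png

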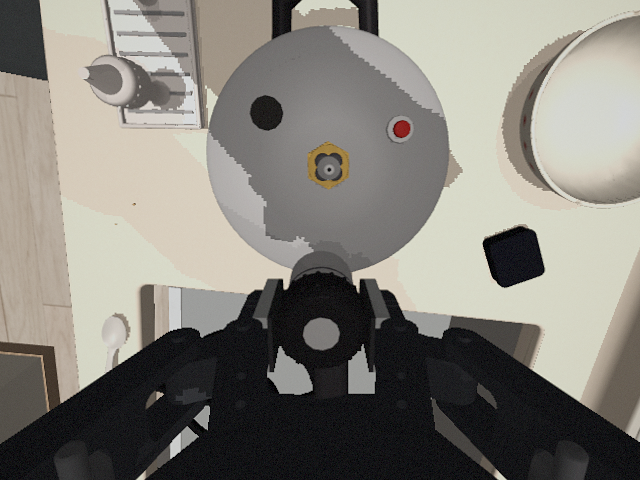

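The vent tip is at (330,169) and the brass seat at (328,166), about (600.5, -188.2) in world. The held knob is at (321,334). I measure the knob in the same frame to get the relative offset.

```bash
python3 - <<'E'
from h import *
f=np.load('b.npz');c={k:(f[k] if k!='k1' else float(f[k])) for k in('K','k1','R','t')}
p,d=f['p'],f['d']
print('world knob pt',pts(c,(321,333),d[333,321]),pts(c,(300,320),d[320,300]))
uv,P=cloud(c,d)
m=(np.hypot(P[:,0]-602.8,P[:,1]+242.2)<19)&(P[:,2]>205)
m&=(np.abs(uv[:,0]-321)<60)
for a,b in((150,190),(190,205),(205,224),(224,232),(232,240)):
    q=P[(np.hypot(P[:,0]-602.8,P[:,1]+242.2)<28)&(P[:,2]>a)&(P[:,2]<b)]
    print(a,b,len(q),len(q) and (q.mean(0).round(1),q.min(0).round(1),q.max(0).round(1)))
# gray disc on knob top
g=cv2.cvtColor(p,cv2.COLOR_RGB2GRAY); l=cv2.connectedComponentsWithStats((g>70).astype(np.uint8)[300:365,295:348]); 
for s,ce in zip(l[2],l[3]): print(s,ce+[295,300])
i=l[1][33,26]; ce=l[3][i]+[295,300]; z=pts(c,ce,d[int(ce[1]),int(ce[0])]); print('disc',z)
E
```

```text
world knob pt [[ 602.43885199 -242.02878504  236.64558928]] [[ 594.01987624 -237.72096008  236.18426936]]
150 190 136 (array([ 601.2, -228.9,  188.1]), array([ 586.9, -237.4,  185. ]), array([ 616.9, -226. ,  190. ]))
190 205 627 (array([ 600.5, -229. ,  197.8]), array([ 586.3, -239.9,  190. ]), array([ 617. , -225.6,  205. ]))
205 224 1249 (array([ 601.3, -229.2,  216.3]), array([ 575.3, -238.4,  205.1]), array([ 628.5, -223.4,  224. ]))
224 232 1146 (array([ 601.3, -229.1,  228.2]), array([ 575.2, -261.2,  224. ]), array([ 628.5, -223.2,  232. ]))
232 240 6700 (array([ 602. , -239.2,  235.8]), array([ 575.2, -260.8,  232. ]), array([ 628.5, -223.2,  240. ]))
[   0    0   53   65 2491] [321.1882778  331.24126857]
[  8  18  37  32 938] [320.90085288 333.48400853]
[ 0 60  8  5 16] [297.5   363.125]
disc [[ 602.40024167 -242.01873773  236.99690198]]
```

To row units: 53.6 mm / 400 = 0.134, 4.4 mm / 400 = 0.011.

carry_out([
  {"x": 0.0625, "y": 0.005, "z": 0, "yaw": 0, "claw": -1},
  {"x": 0.125, "y": 0.01, "z": 0, "yaw": 0, "claw": -1},
  {"x": 0.134, "y": 0.011, "z": 0.025, "yaw": 0, "claw": -1},
  {"x": 0.134, "y": 0.011, "z": 0.065, "yaw": 0, "claw": -1},
  {"x": 0.134, "y": 0.011, "z": 0.065, "yaw": 0, "claw": -1},
])

```text
time: 6.25
tool_pos: [600.7, -189.2, 181.7]
orientation: [0.666, 0.746, -0.001, -0.001]
ft_force: [-1.7, -0.3, -0.8]
width: 0.402
grip_force: 70.0
```

```bash
python3 - <<'E'
from h import *
import st
st.go(None)
c=cam('scene');p,d=env.grab_frame('scene')
w=cam('wrist');p2,d2=env.grab_frame('wrist')
P=pts(w,(321,333),d2[333,321]);print(P)
uv,Q=cloud(w,d2)
q=Q[(np.hypot(Q[:,0]-600.5,Q[:,1]+188.3)<24)&(Q[:,2]>160)&(Q[:,2]<172)];print(len(q),q.mean(0),q.min(0),q.max(0))
a=cv2.resize(p[140:220,300:380,::-1],(500,500));b=p2[180:380,220:420,::-1]
cv2.imwrite('pics/d.png',np.hstack([a,cv2.resize(b,(300,500))]))
E
```

```text
t 6.25 [ 600.7 -189.2  181.7] yang 6.44 zax [-2.4e-03  1.0e-04 -1.0e+00] F [-1.7 -0.3 -0.8] w 0.402 g 70.0 q7 0.59
[[ 600.70014963 -188.7971165   211.52455606]]
447 [ 599.01550207 -176.22744774  166.34692056] [ 584.69229849 -186.77573218  160.0346697 ] [ 615.35760802 -173.24778838  171.91522173]
```

View pics/d.png

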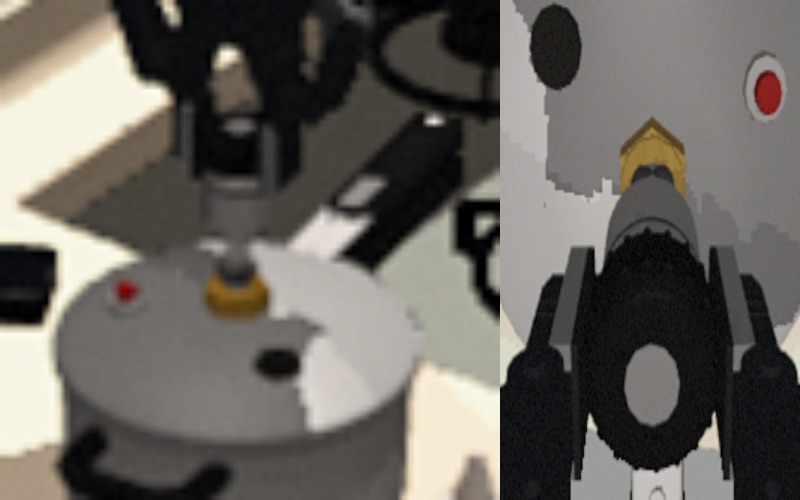

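The bell mouth is aligned over the pipe: columns 237 and 237 in the scene panel, 650 and 652 in the wrist panel. I descend onto the pipe.

To row units: 19 mm / 400 = 0.0475, 16 mm / 400 = 0.04.

carry_out([
  {"x": 0, "y": 0, "z": 0.015, "yaw": 0, "claw": -1},
  {"x": 0, "y": 0, "z": 0.03, "yaw": 0, "claw": -1},
  {"x": 0, "y": 0, "z": 0.04, "yaw": 0, "claw": -1},
  {"x": 0, "y": 0, "z": 0.0475, "yaw": 0, "claw": -1},
  {"x": 0, "y": 0, "z": 0.0475, "yaw": 0, "claw": -1},
])

```text
time: 6.98
tool_pos: [601.6, -188.6, 164.1]
orientation: [0.666, 0.746, -0.0, -0.0]
ft_force: [-1.5, -0.3, -0.6]
width: 0.398
grip_force: 70.0
```

carry_out([
  {"x": 0, "y": 0, "z": 0.005, "yaw": 0, "claw": -1},
  {"x": 0, "y": 0, "z": 0.01, "yaw": 0, "claw": -1},
  {"x": 0, "y": 0, "z": 0.015, "yaw": 0, "claw": -1},
  {"x": 0, "y": 0, "z": 0.015, "yaw": 0, "claw": -1},
], newtons=90)

```text
time: 7.48
tool_pos: [601.6, -188.7, 158.2]
orientation: [0.666, 0.746, -0.0, -0.0]
ft_force: [-0.1, -0.1, -0.0]
width: 0.397
grip_force: 89.9
```

To row units: 3 mm / 400 = 0.0075, 2 mm / 400 = 0.005.

carry_out([
  {"x": 0, "y": 0, "z": 0.0025, "yaw": 0, "claw": -1},
  {"x": 0, "y": 0, "z": 0.005, "yaw": 0, "claw": -1},
  {"x": 0, "y": 0, "z": 0.0075, "yaw": 0, "claw": -1},
  {"x": 0, "y": 0, "z": 0.0075, "yaw": 0, "claw": -1},
])

```text
time: 7.98
tool_pos: [601.8, -188.7, 155.3]
orientation: [0.666, 0.746, 0.0, 0.0]
ft_force: [-0.0, 0.7, 1.8]
width: 0.393
grip_force: 90.3
```

To row units: 3 mm / 400 = 0.0075, 2 mm / 400 = 0.005.

carry_out([
  {"x": 0, "y": 0, "z": 0.0025, "yaw": 0, "claw": -1},
  {"x": 0, "y": 0, "z": 0.005, "yaw": 0, "claw": -1},
  {"x": 0, "y": 0, "z": 0.0075, "yaw": 0, "claw": -1},
  {"x": 0, "y": 0, "z": 0.0075, "yaw": 0, "claw": -1},
])

```text
time: 8.48
tool_pos: [601.5, -188.5, 151.9]
orientation: [0.666, 0.746, -0.0, -0.0]
ft_force: [-0.7, 0.5, -3.7]
width: 0.395
grip_force: 90.1
```

To row units: 1 mm / 400 = 0.0025.

carry_out([
  {"x": 0, "y": 0, "z": 0.0025, "yaw": 0, "claw": -1},
  {"x": 0, "y": 0, "z": 0.0025, "yaw": 0, "claw": -1},
])

```text
time: 8.72
tool_pos: [601.6, -188.6, 151.0]
orientation: [0.666, 0.746, -0.0, -0.0]
ft_force: [-0.3, -0.8, -5.1]
width: 0.396
grip_force: 90.0
```

To row units: 1 mm / 400 = 0.0025.

carry_out([
  {"x": 0, "y": 0, "z": 0.0025, "yaw": 0, "claw": -1},
  {"x": 0, "y": 0, "z": 0.0025, "yaw": 0, "claw": -1},
])

```text
time: 8.98
tool_pos: [601.6, -188.5, 150.1]
orientation: [0.666, 0.746, -0.0, -0.0]
ft_force: [0.0, 0.0, -7.0]
width: 0.396
grip_force: 89.8
```

```bash
python3 - <<'E'
from h import *
import st
w=cam('wrist');p2,d2=env.grab_frame('wrist')
st.go(None)
print(pts(w,(321,333),d2[333,321]),d2[325:342,312:330].mean())
uv,Q=cloud(w,d2)
q=Q[(np.hypot(Q[:,0]-601,Q[:,1]+188)<17)&(Q[:,2]>126)&(Q[:,2]<160)&(abs(uv[:,0]-321)<40)];print(len(q),np.percentile(q,[1,50,99],axis=0))
cv2.imwrite('pics/e.png',p2[180:380,220:420,::-1].repeat(3,0).repeat(3,1))
E
```

```text
t 9.03 [ 601.6 -188.6  150.1] yang 6.49 zax [-4.e-04  0.e+00 -1.e+00] F [ 0.9 -0.9 -6.7] w 0.393 g 89.9 q7 0.61
[[ 601.16723578 -188.16585657  178.73743945]] 128.85289
1163 [[ 585.75106322 -183.62980358  127.73820301]
 [ 599.03268041 -174.20559708  142.52929394]
 [ 614.4979915  -172.38874416  155.76799975]]
```

View pics/e.png

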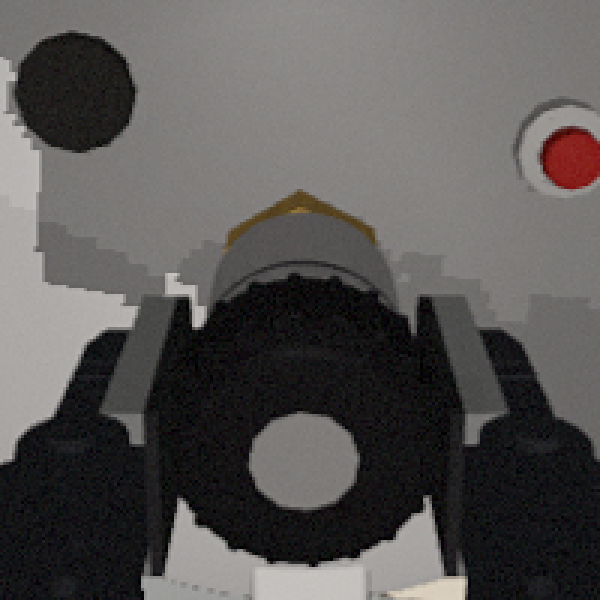

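The weight is almost down, with the brass seat just visible at (300,215) and the knob top about 2.5 mm above its home height. The downward pull means the catches have snapped over. I continue gently.

To row units: 1.5 mm / 400 = 0.0038, 1 mm / 400 = 0.0025.

carry_out([
  {"x": 0, "y": 0, "z": 0.0025, "yaw": 0, "claw": -1},
  {"x": 0, "y": 0, "z": 0.0038, "yaw": 0, "claw": -1},
  {"x": 0, "y": 0, "z": 0.0038, "yaw": 0, "claw": -1},
])

```text
time: 9.4
tool_pos: [601.6, -188.6, 148.7]
orientation: [0.666, 0.746, -0.0, -0.0]
ft_force: [-0.7, -0.7, -4.5]
width: 0.395
grip_force: 89.9
```

To row units: 1 mm / 400 = 0.0025, 0.5 mm / 400 = 0.0013.

carry_out([
  {"x": 0, "y": 0, "z": 0.0013, "yaw": 0, "claw": -1},
  {"x": 0, "y": 0, "z": 0.0025, "yaw": 0, "claw": -1},
  {"x": 0, "y": 0, "z": 0.0025, "yaw": 0, "claw": -1},
])

```text
time: 9.78
tool_pos: [601.9, -188.7, 148.0]
orientation: [0.666, 0.746, 0.0, 0.0]
ft_force: [-0.9, 0.2, -1.8]
width: 0.395
grip_force: 89.9
```

To row units: 1 mm / 400 = 0.0025, 0.5 mm / 400 = 0.0013.

carry_out([
  {"x": 0, "y": 0, "z": 0.0013, "yaw": 0, "claw": -1},
  {"x": 0, "y": 0, "z": 0.0025, "yaw": 0, "claw": -1},
  {"x": 0, "y": 0, "z": 0.0025, "yaw": 0, "claw": -1},
])

```text
time: 10.15
tool_pos: [601.9, -188.7, 147.5]
orientation: [0.666, 0.746, 0.0, 0.0]
ft_force: [-1.8, 0.8, 8.0]
width: 0.395
grip_force: 91.0
```

To row units: 0.5 mm / 400 = 0.0013.

carry_out([
  {"x": 0, "y": 0, "z": 0.0013, "yaw": 0, "claw": -1},
  {"x": 0, "y": 0, "z": 0.0013, "yaw": 0, "claw": -1},
])

```text
time: 10.4
tool_pos: [602.0, -188.8, 147.4]
orientation: [0.666, 0.746, 0.0, 0.0]
ft_force: [-4.5, 2.7, 15.7]
width: 0.397
grip_force: 91.9
```

To row units: 0.5 mm / 400 = 0.0013.

carry_out([
  {"x": 0, "y": 0, "z": 0.0013, "yaw": 0, "claw": -1},
  {"x": 0, "y": 0, "z": 0.0013, "yaw": 0, "claw": -1},
  {"x": 0, "y": 0, "z": 0.0013, "yaw": 0, "claw": -1},
  {"x": 0, "y": 0, "z": 0.0013, "yaw": 0, "claw": -1},
])

```text
time: 10.9
tool_pos: [602.0, -188.8, 147.4]
orientation: [0.666, 0.746, 0.0, 0.0]
ft_force: [-7.0, 2.7, 22.7]
width: 0.395
grip_force: 92.5
```

```bash
python3 - <<'E'
from h import *
import st
w=cam('wrist');p2,d2=env.grab_frame('wrist')
st.go(None)
print(pts(w,(321,333),d2[333,321]))
uv,Q=cloud(w,d2)
q=Q[(np.hypot(Q[:,0]-601,Q[:,1]+188)<17)&(Q[:,2]>120)&(Q[:,2]<160)&(abs(uv[:,0]-321)<40)];print(len(q),np.percentile(q,[1,50,99],axis=0))
E
```

```text
t 10.95 [ 602.  -188.8  147.4] yang 6.49 zax [ 1.4e-03  1.0e-04 -1.0e+00] F [-7.8  2.6 22.7] w 0.396 g 92.5 q7 0.61
[[ 601.62439714 -189.06670497  175.03405275]]
1231 [[ 586.09267612 -183.90135787  121.7120739 ]
 [ 599.39833164 -174.27732838  140.30525056]
 [ 614.77365658 -171.94458937  159.01121408]]
```

```bash
python3 -c "
from rig import env
print(env.close_job())"
```

```text
the job is handed in; nothing more can be done
None
```

I handed the job in at about 11 s with the weight on the vent seat, still gripped at about 92 N and pressed down with about 23 N; the hand-in call gave no verdict back.

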